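Clear the sample changer's track and slide its carriage home

ROBOT

A 6-joint arm with a two-finger parallel gripper is mounted at the origin on the work surface. World frame = base frame: x ahead of the robot, y to its left, z up, the work surface at z = 0. Lengths are in m, angles in rad, forces in N, time in s.
With the tool pointing down it reaches from about 0.3 to 0.75 m from the base axis. Payload 8.5 kg.
Tool frame: the origin (TCP) lies at the very end of the fingers, on their centre line; the grasp point (between the pads) lies 19 mm behind it; z points along the fingers, y is the line along which they close (so a half turn about z gives the same grasp; the last joint's range is limited). The gripper opens to 88 mm and grips with 3 to 60 N. Pads are 18 mm wide; open, the fingers measure 123 mm over their backs; the gripper's body (75 mm by 187 mm) begins 45 mm behind the grasp point.
Start: joints at [-1.383, 0.381, 1.297, -0, 1.464, -0.215], TCP at [0.216, -0.506, 0.239] pointing down, gripper open.
Joint ranges: [-3.11, 3.11], [-0.89, 2.33], [0.22, 2.48], [-1.42, 4.56], [0.17, 2.85], [-2.88, 2.88]. Speed limits (rad/s): [2.39, 2.39, 3.14, 3.14, 3.14, 3.14].

INTERFACE

Orientations are given as a unit quaternion [x, y, z, w].
In Python, from workcell import readout, eyes, bot, models gives the robot as it stands. The module is installed in compiled form; this text tells all that it offers.
- The arm moves only by the shell command python3 -m crank 'ROWS'. ROWS is JSON, one flat list of numbers, 5 for each row, row after row: the shift along the tool's x, y, z in cm, then the turn about the tool's z in degrees, then the finger opening in cm, from 0 to 8.81. A call has 1 to 12 rows; each row is the pose to reach, as a shift and turn from the pose commanded when the call began, along the tool's axes at that moment; what a row does not reach only later rows make up. A row lasts 1/12 s, in which the tool goes at most 41.7 mm and 7.16 degrees, less where a joint would pass 70% of its speed; a pose out of reach is approached as far as the arm can. A call with a gripper value outside its range is refused whole. The fingers move at their own pace and stop on an object; the grip force is fixed at half the most. Time passes only in rows, so rows that repeat a pose let the fingers close. It gives the time, the measured TCP pose, the force, the opening and the grip force at its end, in the units of the state.
- readout.state(): the state, without advancing time (a new reading comes with each control period).
- eyes.get_image(name): name is "scene" or "top"; returns the picture (480x640x3 uint8, blue, green, red); there is no depth.
- eyes.camera_params(name): a dict with "intrinsics" (3x3 intrinsics, pixels), "R" (3x3) and "t" (3): a world point X has camera coordinates R X + t. Camera axes: x right, y down, z forward; pixel columns grow to the right and rows downward; lengths in m; the calibration is good to about 2 mm. A picture is of the moment at which its call begins. camera_params takes no time and is no camera call.
- bot.finish_job(): hands the job in; it is judged then, once.
Trained networks look in the newest picture that a camera, given by its name, has taken for a name from the list of things; names that differ only in an ending like _2 or _b are one class to them, and where a whole thing is asked for, a point or a joint stands for the part that bears it (a point fixed in the world has none). Each returns a list of dicts, best first, with "p" (0 to 1); they miss things now and then, are a little off and sometimes report something else, mostly with a low value. They report only what shows in the picture. A call takes as long as a camera call.
- models.silhouettes(camera, label): "region" (480x640 bool, what is visible of it) and "rect" ([left, top, width, height] in pixels, round what is visible of it).
- models.spot_point(camera, label): "at" ([column, row] in pixels: a listed point, or the origin of a listed thing).
The state is a dict: "time_s": time; "joints": joint angles; "joint_velocities": joint speeds; "joint_torque": joint torques, N m; "position": TCP position; "tool_rot": TCP orientation; "contact_force": force on the tool from outside, world axes, zero at the start; "ft_torque": the same for the moment, N m; "grip_width": finger opening in m; "grip_force": force on a finger pad.
Only numpy, scipy, OpenCV 4.12 (cv2) and the standard library are available. Lean on these libraries where they do the work, as an engineer would, in place of code of your own. Each camera call takes 0.05 s, during which the arm holds its last target. There are 200 camera calls.

TASK

A rubber stopper and a broken piece of plastic rack are lying in the track of the sample changer and block its carriage. Put both of them in the waste box, then take the carriage by its round knob and slide it fully home against the end stop at the other end of the track, and let go. Leave the small flat tab beside the track where it is set, and do not shift or tip the bottles and jar standing around.

Things in the scene. Friction and masses are not known exactly. Their poses are not given: they have to be found in the camera images.
- changer: sample changer, a fixed white slab 140 (x) x 270 (y) x 22 mm high; origin at the centre of its underside, on the bench. Its track runs along own y, centred at own x = -20 mm: a grey channel, floor 22 mm above the bench, 70 mm wide, own y -125 to +125 mm, between rails 8 mm wide with tops 28 mm above the bench. The carriage starts near the own -y end; home is the own +y end
- carriage (a joint): travel of the carriage along the changer's own +y, in m: 0 at the -y end of the track, 0.205 at its end stop at the +y end (fully home, 2.5 mm short of touching the end wall). It stays where it is left; about 3 N moves it. It starts between 0 and 0.015
- carriage_knob (a point): centre of the carriage's round black upright knob, 24 mm diameter and 32 mm high, 64.5 mm above the bench (knob from 48.5 to 80.5 mm). The dark steel carriage block under it is 56 mm across the track, 40 mm along it, its top 40.5 mm above the bench. Axes as the changer's
- track_end (a point): middle of the inner face of the track's +y end wall, at the channel floor, 22 mm above the bench; the end walls are 10 mm thick, tops 36 mm above the bench. The debris starts between the carriage and this end. Axes as the changer's
- tab_top (a point): middle of the top of a small flat black tab in a slot beside the track, 70 mm to the own +x side of the track's centre line: 10 (x) x 22 (y) mm, its top 46.5 mm above the bench. It slides at a light touch (about 1.5 N) along the changer's y; leave it where it is. Axes as the changer's
- stopper_center (a point): dark rubber stopper, a slightly tapered upright cylinder 29 mm (foot) to 31 mm (top) in diameter and 38 mm high, loose, about 30 g, standing on the channel floor; this point is its centre, half-way up
- chunk_center (a point): broken piece of white plastic rack, a rigid block 54 (own x) x 20 (own y) x 30 mm (z), loose, about 30 g, lying at any angle on the channel floor; this point is its centre
- bin: waste box, a fixed grey open box 140 x 140 mm and 85 mm high with 4 mm walls and floor; origin at the centre of its underside, on the bench
- bottle_low: white plastic jar with a blue cap, 68 mm diameter, 125 mm high, loose, standing close beside the changer on its -x side; origin at the centre of its underside
- bottle_tall: slim amber glass bottle with a blue cap, 72 mm diameter, 190 mm high, loose, standing close beside the changer on its +x side; origin at the centre of its underside
- bottle_big: big amber glass bottle with a black cap, 92 mm diameter, 210 mm high, loose, standing on the other side of the changer from the waste box; origin at the centre of its underside

How it is judged:
On the way, in this order (a step that is already met when the one before it is completed fails the run):
1. the stopper and the rack piece are both in the waste box (x of stopper_center in the frame of bin between -0.068 and 0.068 m and y of stopper_center in the frame of bin between -0.068 and 0.068 m and z of each of stopper_center, chunk_center in the frame of bin below 0.08 m and x of chunk_center in the frame of bin between -0.068 and 0.068 m and y of chunk_center in the frame of bin between -0.068 and 0.068 m), for 0.2 s.
2. the carriage is fully home against its end stop (value of joint carriage above 0.202 m), for 0.2 s.
At the end, for the whole second after the job is handed in: the stopper and the rack piece lie inside the waste box, below its rim; the carriage stands within 3 mm of its end stop (joint above 0.202 m); the side tab is within 5 mm of where it was set; the bottles and the jar stand upright within 20 mm of where they were (all of step 1 and value of joint carriage above 0.202 m and distance of tab_top from where it was at the start of the episode below 0.005 m and angle between each of bottle_low, bottle_tall, bottle_big's own z axis and vertical below 0.25 rad and distance of each of bottle_low, bottle_tall, bottle_big from where it was at the start of the episode below 0.02 m); the robot touches nothing.
It fails at once if the low white jar is shifted more than 20 mm or tipped (distance of bottle_low from where it was at the start of the episode above 0.02 m or angle between bottle_low's own z axis and vertical above 0.25 rad).
It fails at once if the slim amber bottle is shifted more than 20 mm or tipped (distance of bottle_tall from where it was at the start of the episode above 0.02 m or angle between bottle_tall's own z axis and vertical above 0.25 rad).
It fails at once if the big amber bottle is shifted more than 20 mm or tipped (distance of bottle_big from where it was at the start of the episode above 0.02 m or angle between bottle_big's own z axis and vertical above 0.25 rad).
It fails at once if the small side tab is slid more than 5 mm from where it was set (distance of tab_top from where it was at the start of the episode above 0.005 m).
It also fails if it takes over 66 s, if anything falls off the work surface, if the arm or the gripper's body presses on something with over 40 N, if the wrist force passes 120 N, or if a joint passes its speed limit or range.

## Working session

There is one attempt and no reset: what is moved stays moved. The work goes in short steps, Python scripts to look and compute and a shell command to move; the robot and the scene stay as the last step left them, time stands still between calls to the robot, and variables do not carry over. Pictures are saved under pics/ and viewed, at most 10 in all, crops included, and the job is handed in when it is done.

```bash
mkdir -p pics
cat > h.py <<'E'
import numpy as np, cv2
from workcell import readout, eyes, bot, models
def ray(cam,px):
    c=eyes.camera_params(cam);K=np.array(c["intrinsics"]);R=np.array(c["R"]);t=np.array(c["t"])
    d=R.T@np.linalg.inv(K)@np.array([px[0],px[1],1.]);return -R.T@t,d
def at_z(cam,px,z):
    o,d=ray(cam,px);return o+d*(z-o[2])/d[2]
def proj(cam,X):
    c=eyes.camera_params(cam);p=np.array(c["intrinsics"])@(np.array(c["R"])@np.array(X)+np.array(c["t"]));return p[:2]/p[2]
E
python3 - <<'E'
from h import *
for c in("top","scene"):
    cv2.imwrite(f"pics/{c}0.png",eyes.get_image(c))
    print(c,ray(c,(320,240)))
Z=dict(changer=0,carriage_knob=.0645,track_end=.022,tab_top=.0465,stopper_center=.041,chunk_center=.037,bin=0,bottle_low=0,bottle_tall=0,bottle_big=0)
for n,z in Z.items():
    for c in("top","scene"):
        print(n,c,[(round(r["p"],2),np.round(r["at"]),np.round(at_z(c,r["at"],z)[:2],4)) for r in models.spot_point(c,n)[:2]])
s=readout.state();print({k:np.round(v,3) for k,v in s.items()})
E
```

```text
top (array([0.40227151, 0.00300026, 1.31453022]), array([ 0.13915037, -0.0055808 , -0.99033787]))
scene (array([0.87850353, 0.51734048, 0.69556721]), array([-0.34280286, -0.61449304, -0.7105739 ]))
changer top [(0.83, array([311., 245.]), array([0.5748, 0.0169]))]
changer scene [(0.71, array([332., 276.]), array([0.5681, 0.0149]))]
carriage_knob top [(0.81, array([341., 272.]), array([ 0.506 , -0.0507]))]
carriage_knob scene [(0.74, array([343., 217.]), array([ 0.5014, -0.0654]))]
track_end top [(0.87, array([263., 221.]), array([0.628 , 0.1301])), (0.45, array([178., 286.]), array([0.4759, 0.3231]))]
track_end scene [(0.91, array([337., 325.]), array([0.6256, 0.134 ]))]
tab_top top [(0.58, array([326., 228.]), array([ 0.6087, -0.0178]))]
tab_top scene [(0.49, array([304., 258.]), array([ 0.616 , -0.0145]))]
stopper_center top [(0.59, array([309., 254.]), array([0.5493, 0.0216]))]
stopper_center scene [(0.56, array([339., 264.]), array([0.5604, 0.0237]))]
chunk_center top [(0.74, array([280., 233.]), array([0.597 , 0.0882]))]
chunk_center scene [(0.61, array([338., 296.]), array([0.5
[... 521 characters left out ...]
0.4804, 0.3272]))]
bottle_big top []
bottle_big scene [(0.73, array([290., 169.]), array([ 0.4916, -0.3397])), (0.29, array([332., 277.]), array([0.571 , 0.0186]))]
{'time_s': np.float64(1.1), 'joints': array([-1.383,  0.381,  1.297, -0.   ,  1.464, -0.215]), 'joint_velocities': array([-0.   , -0.   , -0.   ,  0.001, -0.002,  0.   ]), 'joint_torque': array([ 0.0000e+00, -4.3780e+01, -2.2473e+01,  7.1000e-02,  3.1000e-02,
        0.0000e+00]), 'position': array([ 0.216, -0.506,  0.239]), 'tool_rot': array([ 0.98,  0.2 , -0.  ,  0.  ]), 'contact_force': array([ 0.95 ,  0.093, -0.843]), 'ft_torque': array([-0.032, -0.001,  0.066]), 'grip_force': np.float64(0.0), 'grip_width': np.float64(0.088)}
```

View pics/top0.png

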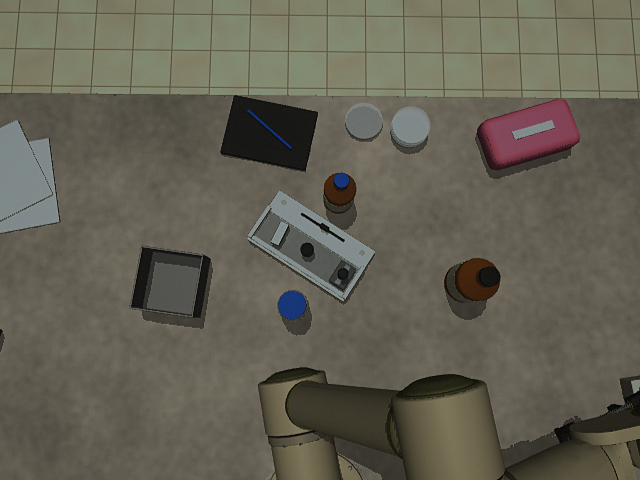

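View pics/scene0.png

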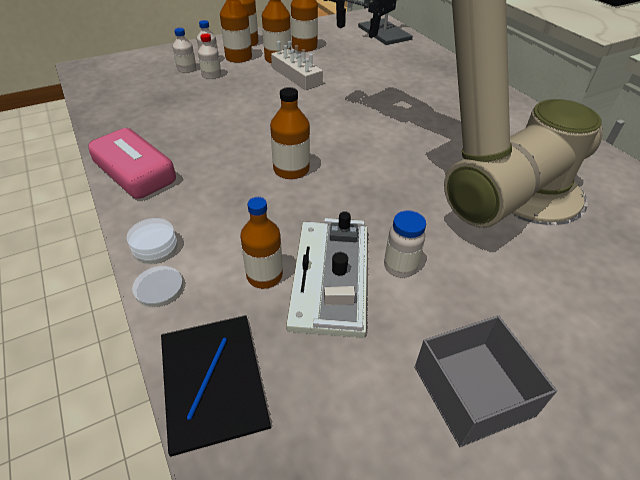

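The top view shows the changer tilted, with the knob (342,272), stopper (307,250), chunk (280,234), tab (325,228) and bin (172,283). The scene view agrees. Next I refine the poses by fitting the known shapes to the silhouettes.

```bash
cat >> h.py <<'E'
from scipy.optimize import minimize
def box(lx,ly,z0,z1): return np.array([[a*lx/2,b*ly/2,z] for a in(-1,1) for b in(-1,1) for z in(z0,z1)])
def cyl(r0,r1,z0,z1):
    a=np.linspace(0,2*np.pi,24,endpoint=False);return np.array([[r*np.cos(t),r*np.sin(t),z] for r,z in((r0,z0),(r1,z1)) for t in a])
def mv(P,q):
    c,s=np.cos(q[2]),np.sin(q[2]);return P@np.array([[c,s,0],[-s,c,0],[0,0,1]])+[q[0],q[1],0]
def hull(cam,W):
    m=np.zeros((480,640),np.uint8);c=cv2.convexHull(np.array([proj(cam,w) for w in W],np.float32))
    m=cv2.fillConvexPoly(np.zeros((1920,2560),np.uint8),np.round(c*64+24).astype(np.int32),255,cv2.LINE_8,4) 
    return cv2.resize(m,(640,480),interpolation=cv2.INTER_AREA)/255.
def fit(label,P,q0,cams=("top","scene")):
    R={}
    for c in cams:
        s=models.silhouettes(c,label)
        if s: 
            p0=proj(c,[q0[0],q0[1],P[:,2].mean()])
            s=min(s,key=lambda r:np.hypot(*(np.array(r["rect"][:2])+np.array(r["rect"][2:])/2-p0)))
            R[c]=np.array(s["region"],float)
    def cost(q,cs=None):
        e=0
        for c in (cs or R):
            h=hull(c,mv(P,q));e+=1-np.minimum(h,R[c]).sum()/np.maximum(h,R[c]).sum()
        return e/max(1,len(cs or R))
    out={}
    for cs in [None]+[[c] for c in R]:
        b=minimize(cost,q0,args=(cs,),method="Nelder-Mead",options=dict(initial_simplex=np.array([q0]+[np.add(q0,d) for d in([.008,0,0],[0,.008,0],[0,0,.2])])))
        out[cs[0] if cs else "all"]=(np.round([*b.x[:2],np.degrees(b.x[2])],4),round(b.fun,3))
    return out
E
python3 - <<'E'
from h import *
for c in("top","scene"): eyes.get_image(c)
y=np.radians(-34)
for n,P,q in[("changer",box(.14,.27,0,.022),(.572,.016,y)),("stopper_center",cyl(.0145,.0155,.022,.06),(.555,.0225,0)),
 ("chunk_center",box(.054,.02,.022,.052),(.598,.088,y)),("carriage_knob",None,None),("bin",box(.14,.14,0,.085),(.481,.333,0)),
 ("bottle_low",cyl(.034,.034,0,.10),(.430,.055,0)),("bottle_tall",cyl(.036,.036,0,.12),(.685,-.048,0))]:
    if P is None: continue
    print(n,fit(n,P,q))
for f in("top",):
    im=cv2.imread("pics/top0.png")[180:310,235:390];cv2.imwrite("pics/crop0.png",cv2.resize(im,None,fx=5,fy=4.6*5/4.6,interpolation=cv2.INTER_CUBIC)[:600])
E
```

```text
changer {'all': (array([ 5.72500e-01,  1.65000e-02, -3.28691e+01]), np.float64(0.118)), 'top': (array([ 5.72300e-01,  1.84000e-02, -3.24752e+01]), np.float64(0.073)), 'scene': (array([ 5.72700e-01,  1.45000e-02, -3.24218e+01]), np.float64(0.141))}Traceback (most recent call last):
  File "<stdin>", line 8, in <module>
  File "h.py", line 35, in fit
    b=minimize(cost,q0,args=(cs,),method="Nelder-Mead",options=dict(initial_simplex=np.array([q0]+[np.add(q0,d) for d in([.008,0,0],[0,.008,0],[0,0,.2])])))
    res = _minimize_neldermead(fun, x0, args, callback, bounds=bounds,
                               **options)
    fxe = func(xe)
    fx = function(np.copy(x), *(wrapper_args + args))
  File "h.py", line 31, in cost
    h=hull(c,mv(P,q));e+=1-np.minimum(h,R[c]).sum()/np.maximum(h,R[c]).sum()
  File "h.py", line 17, in hull
    m=np.zeros((480,640),np.uint8);c=cv2.convexHull(np.array([proj(cam,w) for w in W],np.float32))
                                                              ~~~~^^^^^^^
  File "h.py", line 9, in proj
    c=eyes.camera_params(cam);p=np.array(c["intrinsics"])@(np.array(c["R"])@np.array(X)+np.array(c["t"]));return p[:2]/p[2]
ValueError: time passes only in moves, steps and waits
```

```bash
sed -i 's/c=eyes.camera_params(cam);/c=cp(cam);/; s/^def ray/from functools import lru_cache\n@lru_cache\ndef cp(cam): return eyes.camera_params(cam)\ndef ray/' h.py
python3 - <<'E'
from h import *
for c in("top","scene"): eyes.get_image(c)
y=np.radians(-34)
for n,P,q in[("stopper_center",cyl(.0145,.0155,.022,.06),(.555,.0225,0)),
 ("chunk_center",box(.054,.02,.022,.052),(.598,.088,y)),("bin",box(.14,.14,0,.085),(.481,.333,0)),
 ("bottle_low",cyl(.034,.034,0,.125),(.430,.055,0)),("bottle_tall",cyl(.036,.036,0,.12),(.685,-.048,0))]:
    print(n,fit(n,P,q))
q=(.5725,.0165,np.radians(-32.6))
im=cv2.resize(cv2.imread("pics/top0.png")[180:310,235:390],None,fx=5,fy=4.6,interpolation=cv2.INTER_CUBIC)
im2=cv2.resize(cv2.imread("pics/scene0.png")[210:345,270:390],None,fx=5,fy=4.4,interpolation=cv2.INTER_CUBIC)
for c,i,o,f in(("top",im,(235,180),(5,4.6)),("scene",im2,(270,210),(5,4.4))):
    for z,xs,ys in((.022,(-.07,.07),(-.135,.135)),(.028,(-.063,.023),(-.125,.125))):
        W=mv(np.array([[xs[a],ys[b],z] for a,b in((0,0),(1,0),(1,1),(0,1))]),q)
        cv2.polylines(i,[np.int32([(proj(c,w)+.5-o)*f for w in W])],True,(0,255,0) if z<.025 else (0,0,255),1)
    cv2.imwrite(f"pics/ov_{c}.png",i)
E
```

```text
stopper_center {'all': (array([ 0.5593,  0.0244, -2.3654]), np.float64(0.141)), 'top': (array([0.5578, 0.0251, 8.6599]), np.float64(0.166)), 'scene': (array([0.5586, 0.0229, 0.2595]), np.float64(0.096))}
chunk_center {'all': (array([  0.5969,   0.0884, -24.8151]), np.float64(0.109)), 'top': (array([  0.5968,   0.0892, -24.8175]), np.float64(0.101)), 'scene': (array([  0.5968,   0.0871, -27.1631]), np.float64(0.069))}
bin {'all': (array([ 0.4827,  0.3321, -8.1726]), np.float64(0.024)), 'top': (array([ 0.4821,  0.3325, -7.716 ]), np.float64(0.024)), 'scene': (array([ 0.4839,  0.3319, -7.9524]), np.float64(0.013))}
bottle_low {'all': (array([0.4319, 0.0538, 6.148 ]), np.float64(0.114)), 'scene': (array([0.4319, 0.0538, 6.148 ]), np.float64(0.114))}
bottle_tall {'all': (array([ 0.685, -0.048,  0.   ]), np.float64(0.0))}
```

View pics/ov_top.png

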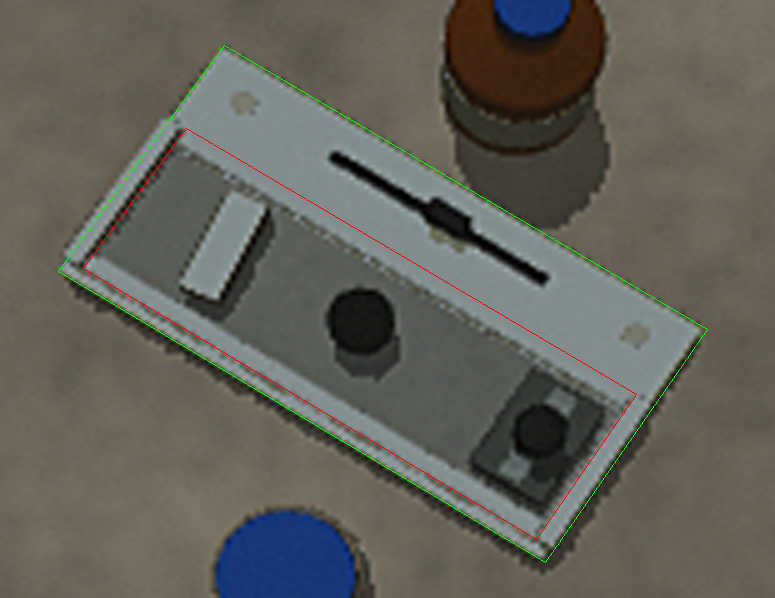

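View pics/ov_scene.png

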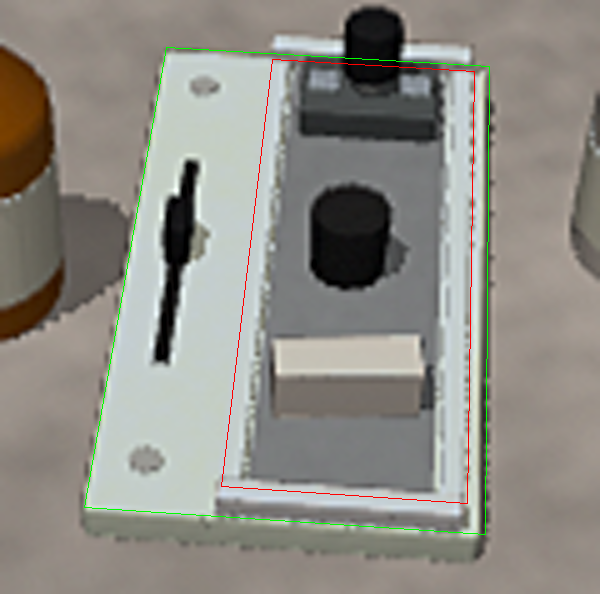

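The overlay matches: slab outline and rails coincide with the picture. The changer is at about (0.5725, 0.0165), yaw −32.7°. I'll close the fingers along the track for all grasps.

```bash
cat >> h.py <<'E'
from scipy.spatial.transform import Rotation as Ro
C=np.array([.5725,.0165]);Y=np.radians(-32.7);V=np.array([np.cos(Y),np.sin(Y)]);U=np.array([-np.sin(Y),np.cos(Y)])
def own(p): d=np.array(p[:2])-C;return np.round([d@V,d@U],4)
def wld(x,y): return C+x*V+y*U
def plan(p,ydir):
    "shift in cm in tool axes and turn (deg) to put TCP at p, tool y along world angle ydir (deg, mod 180)"
    s=readout.state();R=Ro.from_quat(s["tool_rot"]).as_matrix()
    d=R.T@(np.array(p)-s["position"])*100;a=np.degrees(np.arctan2(R[1,1],R[0,1]))
    print("pos",np.round(s["position"],4),"yang",round(a,1),"j6",round(s["joints"][5],2),"shift cm",np.round(d,2),"turn",np.round([-(ydir-a),-(ydir-180-a)],1),"F",np.round(s["contact_force"],1),"w",round(s["grip_width"],4))
E
python3 -c "
from h import *
print(own((.6115,-.016)),own((.558,.0242)),own((.597,.0882)),own((.431,.054)),wld(-.02,-.1),wld(-.02,.1025))
plan((.558,.0242,.239),57.3)"
```

```text
[ 0.0504 -0.0063] [-0.0164 -0.0014] [-0.0181  0.0736] [-0.1393 -0.0449] [ 0.50164575 -0.05684627] [0.61104442 0.11355966]
pos [ 0.2156 -0.506   0.2387] yang -66.9 j6 -0.22 shift cm [ 5.228e+01 -3.535e+01 -3.000e-02] turn [-124.2   55.8] F [ 0.3 -0.   0.4] w 0.088
```

```bash
python3 -m crank '[52.3,-35.3,0,-124,5, 52.3,-35.3,0,-124,5, 52.3,-35.3,0,-124,5, 52.3,-35.3,0,-124,5, 52.3,-35.3,0,-124,5, 52.3,-35.3,0,-124,5, 52.3,-35.3,0,-124,5, 52.3,-35.3,0,-124,5, 52.3,-35.3,0,-124,5, 52.3,-35.3,0,-124,5, 52.3,-35.3,0,-124,5, 52.3,-35.3,0,-124,5]'; python3 -c "
from h import *
plan((.558,.0242,.239),57.3)"
```

```text
time_s: 3.0
position: [0.488, -0.0841, 0.239]
tool_rot: [0.578, 0.816, 0.0, 0.0]
contact_force: [0.7, -0.3, -0.5]
grip_width: 0.0497
grip_force: 0.0
pos [ 0.488  -0.0841  0.239 ] yang 19.4 j6 -0.75 shift cm [ 7.9 10.2 -0. ] turn [-37.9 142.1] F [ 0.7 -0.3 -0.5] w 0.0497
```

```bash
python3 -m crank '[7.9,10.2,0,-38,5, 7.9,10.2,0,-38,5, 7.9,10.2,0,-38,5, 7.9,10.2,0,-38,5, 7.9,10.2,0,-38,5, 7.9,10.2,0,-38,5, 7.9,10.2,8,-38,5, 7.9,10.2,10,-38,5, 7.9,10.2,12,-38,5, 7.9,10.2,12,-38,5, 7.9,10.2,12,-38,5]'
python3 - <<'E'
from h import *
plan((.558,.0242,.032),57.3)
im=eyes.get_image("scene");print([(round(r["p"],2),r["at"],at_z("scene",r["at"],.041)) for r in models.spot_point("scene","stopper_center")[:2]])
cv2.imwrite("pics/c1.png",cv2.resize(im[150:350,240:420],None,fx=3.5,fy=3))
E
```

```text
time_s: 3.92
position: [0.5576, 0.0218, 0.1185]
tool_rot: [0.284, 0.959, -0.0, -0.001]
contact_force: [0.5, -0.7, 0.5]
grip_width: 0.05
grip_force: 0.0
pos [0.5576 0.0218 0.1185] yang 57.0 j6 -1.17 shift cm [0.08 0.23 8.65] turn [ -0.3 179.7] F [ 0.5 -0.7  0.5] w 0.05
[(0.83, [341.0, 262.8], array([0.5557768 , 0.02409632, 0.041     ])), (0.59, [334.2, 275.9], array([0.58355446, 0.04681739, 0.041     ]))]
```

View pics/c1.png

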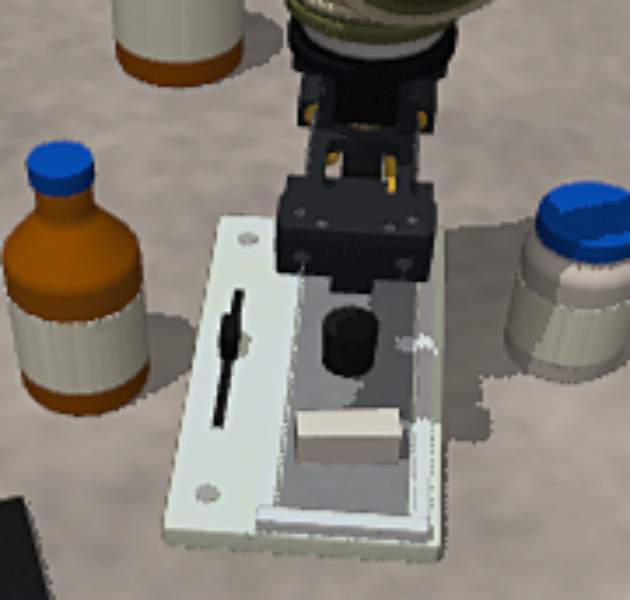

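The gripper is centred above the stopper, its fingers in line with the track. The tab and bottles are clear. Next I descend and grip.

```bash
python3 -m crank '[0,0.2,3,0,5, 0,0.2,6,0,5, 0,0.2,8,0,5, 0,0.2,8.6,0,5, 0,0.2,8.6,0,5, 0,0.2,8.6,0,0, 0,0.2,8.6,0,0, 0,0.2,8.6,0,0, 0,0.2,8.6,0,0, 0,0.2,8.6,0,0, 0,0.2,8.6,0,0, 0,0.2,8.6,0,0]'
```

```text
time_s: 5.02
position: [0.5598, 0.0233, 0.0343]
tool_rot: [0.284, 0.959, 0.0, 0.001]
contact_force: [-0.7, 1.1, 7.4]
grip_width: 0.0292
grip_force: 30.0
```

```bash
python3 -m crank '[0,0,-2,0,0, 0,0,-5,0,0, 0,0,-8,0,0, 0,0,-11,0,0, 0,0,-13,0,0, 0,0,-13,0,0, 0,0,-13,0,0]'; python3 -c "
from h import *
plan((.4827,.332,.065),57.3)"
```

```text
time_s: 5.6
position: [0.5592, 0.0234, 0.1637]
tool_rot: [0.284, 0.959, 0.0, 0.001]
contact_force: [0.3, 0.3, -1.4]
grip_width: 0.0295
grip_force: 30.0
pos [0.5592 0.0234 0.1637] yang 57.0 j6 -1.16 shift cm [23.23 21.72  9.84] turn [ -0.3 179.7] F [ 0.3  0.3 -1.4] w 0.0295
```

```bash
python3 -m crank '[20.1,23.2,0,-25,0, 20.1,23.2,0,-25,0, 20.1,23.2,0,-25,0, 20.1,23.2,0,-25,0, 20.1,23.2,0,-25,0, 20.1,23.2,0,-25,0, 20.1,23.2,0,-25,0, 20.1,23.2,0,-25,0, 20.1,23.2,0,-25,0, 20.1,23.2,0,-25,0]'; python3 -c "
from h import *
plan((.517,.327,.065),82)"
```

```text
time_s: 6.43
position: [0.5161, 0.3273, 0.1614]
tool_rot: [0.069, 0.998, -0.001, -0.001]
contact_force: [-0.2, -0.6, -0.7]
grip_width: 0.0295
grip_force: 30.0
pos [0.5161 0.3273 0.1614] yang 82.1 j6 -1.06 shift cm [-0.11 -0.    9.64] turn [1.000e-01 1.801e+02] F [-0.2 -0.6 -0.7] w 0.0295
```

```bash
python3 -m crank '[0,0,4,0,0, 0,0,7,0,0, 0,0,9.6,0,0, 0,0,9.6,0,0, 0,0,9.6,0,5, 0,0,9.6,0,5, 0,0,9.6,0,5, 0,0,9.6,0,5, 0,0,6,0,5, 0,0,2,0,5, 0,0,0,0,5, 0,0,0,0,5]'
python3 - <<'E'
from h import *
for c in("top","scene"):
    im=eyes.get_image(c)
    print([(round(r["p"],2),r["at"],at_z(c,r["at"],.02)) for r in models.spot_point(c,"stopper_center")[:2]])
q=(.597,.0882,np.radians(-25.5))
print(fit("chunk_center",box(.054,.02,.022,.052),q))
plan((.597,.0882,.16),64)
E
```

```text
time_s: 7.43
position: [0.5184, 0.3283, 0.1691]
tool_rot: [0.069, 0.998, 0.002, 0.005]
contact_force: [0.1, 1.1, 0.1]
grip_width: 0.0496
grip_force: 0.0
[(0.56, [294.5, 306.6], array([0.4291583 , 0.05342828, 0.02      ]))]
[(0.76, [456.6, 391.6], array([0.5190674 , 0.32708745, 0.02      ])), (0.25, [472.1, 389.6], array([0.49502505, 0.33580374, 0.02      ]))]
{'all': (array([  0.5972,   0.0882, -25.3443]), np.float64(0.131)), 'top': (array([  0.5961,   0.089 , -26.4822]), np.float64(0.186)), 'scene': (array([  0.5973,   0.0879, -24.0947]), np.float64(0.074))}
pos [0.5162 0.3272 0.1614] yang 82.0 j6 -1.06 shift cm [-11.32 -22.55   0.15] turn [ 18. 198.] F [-0.6 -0.  -1.2] w 0.0499
```

Stopper is in the bin. Now the chunk: its yaw is about −25.5°, so I close at 64.5°.

```bash
python3 -m crank '[-11.3,-22.6,0,17.5,4, -11.3,-22.6,0,17.5,4, -11.3,-22.6,0,17.5,4, -11.3,-22.6,0,17.5,4, -11.3,-22.6,0,17.5,4, -11.3,-22.6,0,17.5,4, -11.3,-22.6,0,17.5,4, -11.3,-22.6,0,17.5,4, -11.3,-22.6,4,17.5,4, -11.3,-22.6,6,17.5,4, -11.3,-22.6,6,17.5,4]';  python3 - <<'E'
from h import *
plan((.597,.0882,.03),64.5)
im=eyes.get_image("scene")
cv2.imwrite("pics/c2.png",cv2.resize(im[180:350,270:420],None,fx=4,fy=3.5))
E
```

```text
time_s: 8.65
position: [0.5944, 0.0895, 0.0982]
tool_rot: [0.22, 0.976, -0.001, -0.004]
contact_force: [-0.8, 0.8, 0.3]
grip_width: 0.0401
grip_force: 0.0
pos [0.5944 0.0895 0.0982] yang 64.6 j6 -1.17 shift cm [-0.35  0.01  6.82] turn [1.000e-01 1.801e+02] F [-0.8  0.8  0.3] w 0.0401
```

View pics/c2.png

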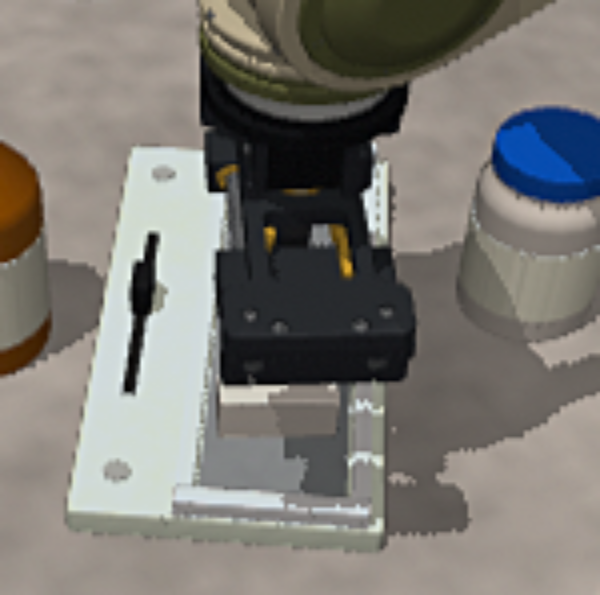

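The gripper sits over the chunk, aligned with it. The track beyond is clear and the tab is untouched.

```bash
python3 -m crank '[-0.2,0,3,0,4, -0.2,0,5,0,4, -0.2,0,6.6,0,4, -0.2,0,6.6,0,4, -0.2,0,6.6,0,4, -0.2,0,6.6,0,0, -0.2,0,6.6,0,0, -0.2,0,6.6,0,0, -0.2,0,6.6,0,0, -0.2,0,6.6,0,0, -0.2,0,6.6,0,0, -0.2,0,6.6,0,0]'
```

```text
time_s: 9.7
position: [0.5995, 0.0872, 0.038]
tool_rot: [0.22, 0.975, 0.0, 0.001]
contact_force: [-1.0, 1.8, 6.8]
grip_width: 0.0198
grip_force: 30.0
```

```bash
python3 -m crank '[0,0,-2,0,0, 0,0,-5,0,0, 0,0,-8,0,0, 0,0,-11,0,0, 0,0,-12,0,0, 0,0,-12,0,0, 0,0,-12,0,0]'; python3 -c "
from h import *
plan((.463,.335,.16),82)"
```

```text
time_s: 10.28
position: [0.5986, 0.0871, 0.156]
tool_rot: [0.221, 0.975, -0.0, -0.0]
contact_force: [0.9, -0.2, -1.3]
grip_width: 0.0196
grip_force: 30.0
pos [0.5986 0.0871 0.156 ] yang 64.5 j6 -1.18 shift cm [22.91 16.54 -0.39] turn [-17.5 162.5] F [ 0.9 -0.2 -1.3] w 0.0196
```

```bash
python3 -m crank '[22.9,16.5,0,-17.5,0, 22.9,16.5,0,-17.5,0, 22.9,16.5,0,-17.5,0, 22.9,16.5,0,-17.5,0, 22.9,16.5,0,-17.5,0, 22.9,16.5,0,-17.5,0, 22.9,16.5,0,-17.5,0, 22.9,16.5,0,-17.5,0, 22.9,16.5,0,-17.5,0, 22.9,16.5,0,-17.5,0]' && python3 -m crank '[0,0,4,0,0, 0,0,7,0,0, 0,0,8.5,0,0, 0,0,8.5,0,0, 0,0,8.5,0,4, 0,0,8.5,0,4, 0,0,8.5,0,4, 0,0,8.5,0,4, 0,0,5,0,4, 0,0,1,0,4, 0,0,0,0,4, 0,0,0,0,4]'
python3 - <<'E'
from h import *
im=eyes.get_image("scene");eyes.get_image("top")
for n in("stopper_center","chunk_center"): print(n,[(round(r["p"],2),r["at"],at_z("scene",r["at"],.02)) for r in models.spot_point("scene",n)[:2]])
for c in("scene","top"): print([(round(r["p"],2),r["at"],own(at_z(c,r["at"],.0645)),at_z(c,r["at"],.0645)) for r in models.spot_point(c,"carriage_knob")[:2]])
print(fit("carriage_knob",np.vstack([cyl(.012,.012,.0485,.0805)]),(.5016,-.0568,0)))
plan((*wld(-.02,-.098),.16),57.3)
cv2.imwrite("pics/c3.png",cv2.resize(im[200:440,270:560],None,fx=2.5,fy=2.5))
E
```

```text
time_s: 11.12
position: [0.463, 0.334, 0.1552]
tool_rot: [0.07, 0.998, -0.001, -0.001]
contact_force: [0.7, -0.7, -0.1]
grip_width: 0.0195
grip_force: 30.0
time_s: 12.12
position: [0.4645, 0.3352, 0.1607]
tool_rot: [0.069, 0.998, 0.002, 0.003]
contact_force: [0.1, 0.6, -0.1]
grip_width: 0.0398
grip_force: 0.0
stopper_center [(0.87, [458.1, 387.6], array([0.51252866, 0.32292123, 0.02      ]))]
chunk_center [(0.9, [489.8, 380.4], array([0.45900484, 0.33682945, 0.02      ]))]
[(0.16, [303.0, 260.0], array([0.0529, 0.0184]), array([0.62694008, 0.00344963, 0.0645    ]))]
[(0.75, [343.0, 273.4], array([-0.0196, -0.0988]), array([ 0.5026399 , -0.05605522,  0.0645    ])), (0.45, [263.4, 223.5], array([-0.0228,  0.1139]), array([0.61485757, 0.12461809, 0.0645    ]))]
{'all': (array([  0.5076,  -0.0495, -15.7994]), np.float64(0.707)), 'top': (array([ 0.5119, -0.0577,  0.0296]), np.float64(0.761)), 'scene': (array([ 5.176000e-01, -2.910000e-02, -1.071185e+02]), np.float64(0.636))}
pos [0.463  0.3344 0.1558] yang 82.0 j6 -1.01 shift cm [ -9.34 -38.03  -0.4 ] turn [ 24.7 204.7] F [ 0.4  0.5 -0.2] w 0.0399
```

View pics/c3.png

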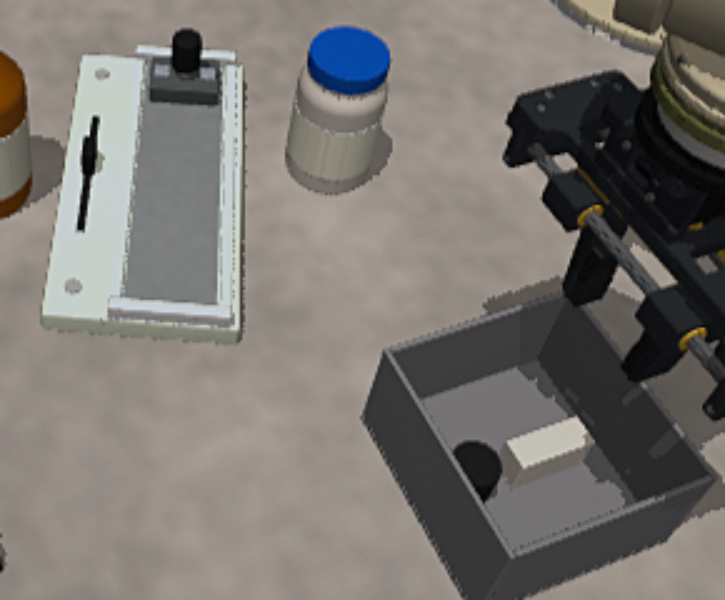

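Both pieces lie in the bin, and the track is clear with the carriage at the far end. The knob is at about (0.5027, −0.056).

```bash
python3 -m crank '[-9.3,-38,-1,24.7,5.5, -9.3,-38,-1,24.7,5.5, -9.3,-38,-1,24.7,5.5, -9.3,-38,-1,24.7,5.5, -9.3,-38,-1,24.7,5.5, -9.3,-38,-1,24.7,5.5, -9.3,-38,-1,24.7,5.5, -9.3,-38,-1,24.7,5.5, -9.3,-38,-1,24.7,5.5, -9.3,-38,-1,24.7,5.5, -9.3,-38,-1,24.7,5.5, -9.3,-38,2,24.7,5.5]'
python3 - <<'E'
from h import *
im=eyes.get_image("scene");eyes.get_image("top")
for c in("scene","top"): print([(round(r["p"],2),r["at"],own(at_z(c,r["at"],.0645)),at_z(c,r["at"],.0645)) for r in models.spot_point(c,"carriage_knob")[:2]])
plan((*wld(-.02,-.099),.052),57.3)
cv2.imwrite("pics/c4.png",cv2.resize(im[150:310,270:430],None,fx=3.7,fy=3.7))
E
```

```text
time_s: 13.52
position: [0.5048, -0.0559, 0.14]
tool_rot: [0.282, 0.959, -0.0, 0.004]
contact_force: [1.2, -0.4, -0.6]
grip_width: 0.055
grip_force: 0.0
[(0.94, [343.7, 217.3], array([-0.0175, -0.1069]), array([ 0.50003094, -0.0640348 ,  0.0645    ]))]
[(0.63, [344.6, 274.6], array([-0.0199, -0.1033]), array([ 0.49997008, -0.05964218,  0.0645    ]))]
pos [ 0.5023 -0.0537  0.1367] yang 57.4 j6 -1.34 shift cm [-0.13 -0.2   8.47] turn [1.000e-01 1.801e+02] F [-0.  -0.2  0.2] w 0.0552
```

View pics/c4.png

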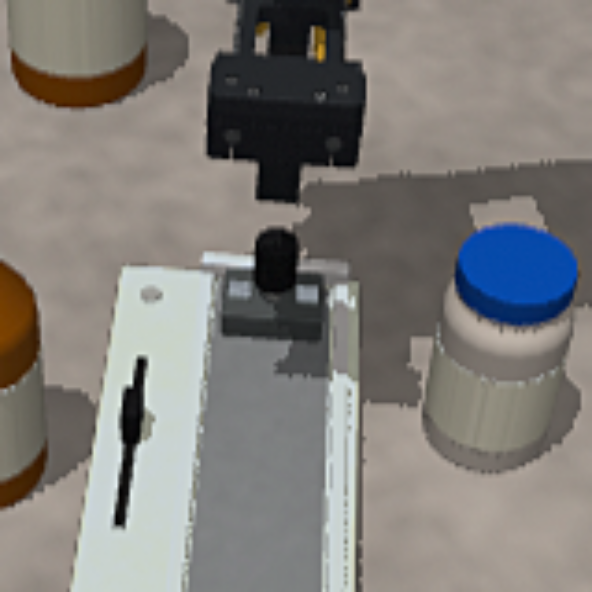

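The gripper is above the knob (about (345,220) in the scene image), fingers fore and aft of it. Jar and tab are clear.

```bash
python3 -m crank '[0,-0.4,3,0,5.5, 0,-0.4,5,0,5.5, 0,-0.4,7,0,5.5, 0,-0.4,8.5,0,5.5, 0,-0.4,8.5,0,5.5, 0,-0.4,8.5,0,5.5, 0,-0.4,8.5,0,0, 0,-0.4,8.5,0,0, 0,-0.4,8.5,0,0, 0,-0.4,8.5,0,0, 0,-0.4,8.5,0,0, 0,-0.4,8.5,0,0]';python3 -c "
from h import *
p=readout.state()['position'];print(own(p))
plan((*wld(-.02,.1025),p[2]),57.3)"
```

```text
time_s: 14.72
position: [0.5008, -0.0579, 0.0523]
tool_rot: [0.281, 0.96, 0.0, 0.001]
contact_force: [1.1, 2.4, 5.4]
grip_width: 0.0228
grip_force: 30.0
[-0.0201 -0.1013]
pos [ 0.5008 -0.0579  0.0523] yang 57.3 j6 -1.35 shift cm [-2.000e-02  2.038e+01  2.000e-02] turn [  0. 180.] F [1.1 2.4 5.4] w 0.0228
```

```bash
python3 -m crank '[0,1,0,0,0, 0,2.5,0,0,0, 0,4,0,0,0, 0,5.5,0,0,0, 0,7,0,0,0, 0,8.5,0,0,0, 0,10,0,0,0, 0,10,0,0,0]';python3 -c "
from h import *
p=readout.state()['position'];print(own(p))
plan((*wld(-.02,.1025),p[2]),57.3)"
```

```text
time_s: 15.38
position: [0.5556, 0.0277, 0.0523]
tool_rot: [0.281, 0.96, 0.0, 0.001]
contact_force: [-0.1, 2.6, 6.3]
grip_width: 0.0233
grip_force: 30.0
[-0.0202  0.0003]
pos [0.5556 0.0277 0.0523] yang 57.4 j6 -1.17 shift cm [-4.000e-02  1.022e+01  1.000e-02] turn [1.000e-01 1.801e+02] F [-0.1  2.6  6.3] w 0.0233
```

Low side forces, no slip. Continuing, slowly at the end.

```bash
python3 -m crank '[0,1.5,0,0,0, 0,3,0,0,0, 0,4.5,0,0,0, 0,6,0,0,0, 0,7.5,0,0,0, 0,8.5,0,0,0, 0,9.3,0,0,0, 0,9.8,0,0,0, 0,10.1,0,0,0, 0,10.3,0,0,0, 0,10.4,0,0,0, 0,10.4,0,0,0]';python3 -c "
from h import *
p=readout.state()['position'];print(own(p))
plan((*wld(-.02,.1025),p[2]),57.3)"
```

```text
time_s: 16.38
position: [0.6105, 0.1134, 0.0523]
tool_rot: [0.281, 0.96, -0.0, 0.0]
contact_force: [-2.8, -0.2, 6.4]
grip_width: 0.0237
grip_force: 30.0
[-0.0204  0.102 ]
pos [0.6105 0.1134 0.0523] yang 57.3 j6 -1.01 shift cm [-0.04  0.05 -0.  ] turn [  0. 180.] F [-2.8 -0.2  6.4] w 0.0237
```

```bash
python3 -m crank '[0,0.2,0,0,0, 0,0.4,0,0,0, 0,0.5,0,0,0, 0,0.5,0,0,0]';python3 -c "
from h import *
p=readout.state()['position'];print(own(p), readout.state()['contact_force'][:2]@U)"
```

```text
time_s: 16.72
position: [0.6109, 0.114, 0.0522]
tool_rot: [0.281, 0.96, -0.004, -0.002]
contact_force: [-13.2, -19.0, 15.0]
grip_width: 0.0234
grip_force: 30.0
[-0.0204  0.1028] -23.166658970099764
```

The carriage is against the stop (23 N axial). Open and lift.

```bash
python3 -m crank '[0,-0.1,0,0,5, 0,-0.3,0,0,5, 0,-0.4,0,0,5, 0,-0.4,0,0,5, 0,-0.4,0,0,5, 0,-0.4,-3,0,5, 0,-0.4,-6,0,5, 0,-0.4,-9,0,5, 0,-0.4,-12,0,5, 0,-0.4,-14,0,5, 0,-0.4,-14,0,5]' && python3 -m crank '[20,0,0,0,5, 20,0,0,0,5, 20,0,0,0,5, 20,0,0,0,5, 20,0,0,0,5, 20,0,0,0,5, 20,0,0,0,5]'
python3 - <<'E'
from h import *
im=eyes.get_image("scene");eyes.get_image("top")
for n,z in(("stopper_center",.02),("chunk_center",.02),("tab_top",.0465),("carriage_knob",.0645),("bottle_low",0),("bottle_tall",0)):
  for c in("scene","top"): print(n,[(round(r["p"],2),np.round(at_z(c,r["at"],z)[:2],4),own(at_z(c,r["at"],z))) for r in models.spot_point(c,n)[:1]])
cv2.imwrite("pics/c5.png",im[140:460,200:600])
E
```

```text
time_s: 17.63
position: [0.6126, 0.1148, 0.1964]
tool_rot: [0.281, 0.96, 0.001, 0.004]
contact_force: [0.2, -0.9, -0.4]
grip_width: 0.0501
grip_force: 0.0
time_s: 18.22
position: [0.4416, 0.2233, 0.1913]
tool_rot: [0.28, 0.96, -0.0, -0.0]
contact_force: [-0.1, 0.5, -0.8]
grip_width: 0.05
grip_force: 0.0
stopper_center [(0.6, array([0.5138, 0.3215]), array([-0.2142,  0.2249]))]
stopper_center [(0.24, array([0.4276, 0.0502]), array([-0.1402, -0.0499]))]
chunk_center [(0.9, array([0.4643, 0.3403]), array([-0.266,  0.214]))]
chunk_center []
tab_top [(0.5, array([ 0.6151, -0.0132]), array([ 0.0519, -0.002 ]))]
tab_top []
carriage_knob [(0.64, array([0.612 , 0.1089]), array([-0.0167,  0.0991]))]
carriage_knob [(0.79, array([0.6145, 0.1151]), array([-0.0179,  0.1056]))]
bottle_low [(0.7, array([0.4364, 0.0571]), array([-0.1365, -0.0393]))]
bottle_low [(0.77, array([0.4349, 0.0503]), array([-0.134 , -0.0459]))]
bottle_tall [(0.89, array([ 0.6941, -0.0445]), array([0.1353, 0.0144]))]
bottle_tall [(0.66, array([ 0.679 , -0.0419]), array([0.1211, 0.0084]))]
```

View pics/c5.png

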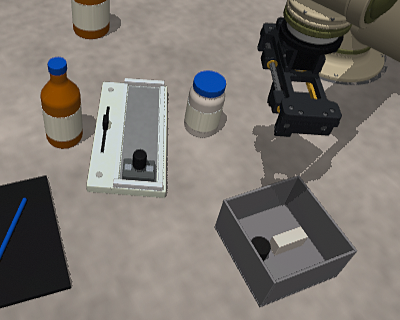

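The picture shows the carriage at the +y end wall. The tool travelled 204 mm to a firm stop. Both pieces are in the bin, the tab and bottles stand in place, and the arm is clear.

```bash
python3 -c "
from h import *
print(bot.finish_job())"
```

```text
the job is handed in; nothing more can be done
None
```

The stopper and the rack piece are in the waste box, the carriage was pushed to a firm stop at its home end and released, the tab and bottles look undisturbed in the last picture, and the job is handed in; no verdict was returned.

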